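Change over the work in the bench vise

ROBOT

A 6-joint arm with a two-finger parallel gripper is mounted at the origin on the work surface. World frame = base frame: x ahead of the robot, y to its left, z up, the work surface at z = 0. Lengths are in mm, angles in rad, forces in N, time in s.
With the tool pointing down it reaches from about 275 to 825 mm from the base axis. Payload 5.2 kg.
Tool frame: the origin (TCP) lies midway between the tips of the shut fingers; the grasp point (between the pads) lies 19 mm behind it (r.pinch_z is the distance from the TCP to the grasp point, in mm); z points along the fingers, y is the direction in which the jaws open and shut (so a half turn about z gives the same grasp; the last joint's range is limited). The gripper opens to 93 mm and grips with 3 to 60 N. Pads are 15 mm wide; open, the fingers measure 128 mm over their backs; the gripper's body (75 mm by 188 mm) begins 65 mm behind the grasp point.
Start: joints at [-0.203, 0.259, 1.535, -0, 1.348, -0.203], TCP at [550.005, 0.023, 218.653] pointing down, gripper open.
Joint ranges: [-3.14, 3.14], [-0.91, 2.08], [0.19, 2.58], [-1.22, 4.36], [0.22, 2.71], [-3.12, 3.12]. Speed limits (rad/s): [2.57, 2.57, 3.14, 3.14, 3.14, 3.14].

INTERFACE

Orientations are given as a unit quaternion [w, x, y, z].
In Python, from workcell import r, get_image, get_calibration, workorder gives the robot as it stands.
- The arm moves only by the tool servo_tool, never from a script. Its argument "deltas" is a list of rows, each an object with "xyz": the shift along the world's x, y, z normalised to -1 to 1, where 1 is 150 mm, a list of three; "yaw": the turn about the world's z normalised to -1 to 1, where 1 is 2 pi rad. In form: [{"xyz": [dx, dy, dz], "yaw": yaw}, ...]. A call has 1 to 10 rows; each row is the pose to reach, as a shift and turn from the pose commanded when the call began, turning the shorter way round; what a row does not reach only later rows make up. A row lasts 1/10 s, in which the tool goes at most 50 mm and 8.59 degrees, less where a joint would pass 70% of its speed; a pose out of reach is approached as far as the arm can. A call with a number of a shift or a turn outside -1 to 1 is refused whole. A call with a gripper value outside its range is refused whole. "jaw" is the closure, from -1 (fully open) to 1 (shut), set as the call begins (left out, the last holds). The fingers move at their own pace and stop on an object; the grip force is fixed at half the most. Time passes only in rows, so rows that repeat a pose let the fingers close. It gives the time, the measured TCP pose, the force and the opening at its end, in the units of the state.
- r.observe(): the state, without advancing time (a new reading comes with each control period).
- get_image(name): name is "scene" or "side" or "wrist"; returns (picture, depth): 400x640x3 uint8, red, green, blue; 400x640 float32, mm along the optical axis (not along the pixel's ray), 0 where there is no reading.
- get_calibration(name): a dict with "mtx" (3x3 intrinsics, pixels), "camera_from_world" (4x4, takes a point from world to camera coordinates); the wrist camera has in their place "mount" (4x4, takes a point from camera to tool coordinates, whose origin is the TCP and whose axes are the flange's). Camera axes: x right, y up, looking along -z (the intrinsics and any distortion apply to the point x, -y, -z); pixel columns grow to the right and rows downward; lengths in mm; the calibration is good to about 2 mm. A picture is of the moment at which its call begins: read the wrist's pose just before it. get_calibration takes no time and is no camera call.
- workorder.hand_in(): hands the job in, once; it reports no verdict.
The state is a dict: "time": time; "joints": joint angles; "joint_vel": joint speeds; "joint_efforts": joint torques, N m; "tool_pos": TCP position; "tcp_rot": TCP orientation; "ft_force": force on the tool from outside, world axes, zero at the start; "moment": the same for the moment, N m; "grip_width": finger opening in mm.
Only numpy, scipy, OpenCV 4.12 (cv2) and the standard library are available. Lean on these libraries where they do the work, as an engineer would, in place of code of your own. Each camera call takes 0.05 s, during which the arm holds its last target.

TASK

The turned brass spindle standing in the red vise is finished and the square brass blank is next. Take the spindle out and park it on the cork pad, then stand the blank from the round dish between the open vise jaws, midway along them and square to them; then move the steel setting block from the wooden tray into the dish, and last put the spindle in the wooden tray. Work in that order, keep all three pieces upright, and leave the rotary tool, the oil bottle and the roll of tape where they are.

Things in the scene. Friction and masses are not known exactly. Their poses are not given: they have to be found in the camera images.
- spindle: Finished turned brass spindle, loose, standing upright, 70 mm tall: round foot 36 mm in diameter from 0 to 28 mm height, then a round neck 24 mm in diameter from 28 to 70 mm. About 0.4 kg (0.28 to 0.56). Origin at the centre of its underside, z up along its axis. At the start it stands in the vise.
- blank: Raw square brass bar, loose, standing on end: 30 x 30 mm, 75 mm tall, about 0.57 kg (0.4 to 0.8). Origin at the centre of its underside, x and y square to its side faces, z up. At the start it stands in the dish at any yaw.
- setblock: Steel setting block, loose, shaped like an upside-down T: foot 46 mm (x) by 40 mm (y), 15 mm thick; on its middle an upright web 22 mm thick (x) by 40 mm wide (y), its top 65 mm above the underside. About 0.55 kg (0.39 to 0.77). Origin at the centre of the underside, z up. At the start it stands in the wooden tray.
- vise: Small red bench vise, fixed to the bench, jaws parted by 50 mm along its x. Origin on the bench under the middle of the gap. Work stands in the gap on the flat steel slide, whose top is 45 mm above the bench (56 mm wide along y); the jaws are 70 mm long along y and their tops are 75 mm above the bench. Body 130 x 80 mm; the screw with its 100 mm T-bar sticks out to 90 mm along its -x, 32 mm high.
- tray: Square wooden tray, fixed: 76 x 76 mm outside, 64 x 64 mm inside, rim 22 mm high, inner floor 6 mm above the bench. Origin on the bench under its centre, x and y along its sides.
- dish: Round steel dish, fixed: 94 mm across the rim, 20 mm high, at least 80 mm across its flat inner floor, which is 6 mm above the bench. Origin on the bench under its centre.
- pad: Square cork pad, fixed, empty at the start: 90 x 90 mm, 4 mm thick. Origin on the bench under its centre, x and y along its sides. It is the free spot.
- grinder: Purple hand-held rotary tool lying on the bench, loose bystander: about 190 mm long along its x, 44 mm wide, 43 mm high. Origin on the underside near the middle.
- oil: White upright oil bottle with a black cap, loose bystander: 42 mm in diameter, 90 mm tall. Origin at the centre of its underside.
- tape: Roll of black tape lying flat, loose bystander: 84 mm outside, 64 mm inside diameter, 24 mm high. Origin at the centre of its underside.
Not all that is in view belongs to the job. Several things have the shape of the pad; the one meant has the colours described above.

How it is judged:
By the outcome, as a careful person would: the job done as asked, in the order asked, and still so for the second after the job is handed in, with the robot touching nothing.
It also fails if it takes over 120 s, if anything falls off the work surface, if the arm or the gripper's body presses on something with over 40 N, if the wrist force passes 120 N, or if a joint passes its speed limit or range.

## Working session

There is one attempt and no reset: what is moved stays moved. The work goes in short steps, Python scripts to look and compute and a tool call to move; the robot and the scene stay as the last step left them, time stands still between calls to the robot, and variables do not carry over. Pictures are saved under pics/ and viewed, and the job is handed in when it is done.

Besides the shell and the picture viewer there is one more tool, called after ">>>" as name([rows], argument=value, ...), one row to a line, values as JSON. servo_tool: Moves the arm, as the interface text tells. Scaled input: -1 to 1 covers 150 mm each way for a shift and 2 pi rad each way for a turn. Its arguments: {"type":"object","properties":{"deltas":{"type":"array"},"jaw":{"type":"number"}},"required":["deltas"]}

```bash
ls; mkdir -p pics; python3 - <<'E'
from workcell import r, get_image, get_calibration
import cv2, numpy as np
print(r.observe())
for n in ["scene","side","wrist"]:
    im,d=get_image(n); cv2.imwrite(f"pics/a_{n}.png",im[:,:,::-1]); np.save(f"pics/a_{n}.npy",d)
    print(n,get_calibration(n))
E
```

```text
pics
{'time': 0.0, 'joints': array([-2.02773423e-01,  2.59324297e-01,  1.53609183e+00,  2.57260087e-05,
        1.34797667e+00, -2.02800094e-01]), 'joint_vel': array([-2.83370855e-04, -1.69658954e-03, -1.91015004e-03,  2.17118473e-05,
        7.62533946e-04, -1.70792140e-04]), 'joint_efforts': array([ 2.41929010e-04, -4.37298238e+01, -2.84004611e+01,  7.19661056e-02,
        4.11791797e-02, -1.14769305e-04]), 'tool_pos': array([5.49456118e+02, 1.59312926e-01, 2.17824255e+02]), 'tcp_rot': array([-7.58488558e-04,  7.07099083e-01,  7.07113906e-01, -4.84753191e-04]), 'ft_force': array([0.25387247, 0.6415798 , 0.10903014]), 'moment': array([-0.04501625,  0.05702215,  0.00666011]), 'grip_width': 93.0150656071853}
scene {'mtx': array([[439.42053712,   0.        , 318.6250902 ],
       [  0.        , 439.42053712, 197.18330482],
       [  0.        ,   0.        ,   1.        ]]), 'camera_from_world': array([[-3.60369404e-01,  9.32801274e-01,  3.95926694e-03,
         2.33345218e+02],
       [-6.85535182e-01, -2.67716665e-01,  6.77029764e-01,
         2.53660445e+02],
       [ 6.32594188e-01
[... 499 characters left out ...]
46e+02],
       [-2.46924629e-01, -7.65842792e-01,  5.93728090e-01,
        -9.33858509e+02],
       [ 0.00000000e+00,  0.00000000e+00,  0.00000000e+00,
         1.00000000e+00]])}
wrist {'mtx': array([[289.85083257,   0.        , 318.46735908],
       [  0.        , 289.85083257, 196.60547832],
       [  0.        ,   0.        ,   1.        ]]), 'mount': array([[ 2.46504435e-04,  9.65601430e-01,  2.60026572e-01,
         7.07704882e+01],
       [ 9.99999777e-01, -7.68096472e-05, -6.62766401e-04,
         2.11246678e-01],
       [-6.19995635e-04,  2.60026678e-01, -9.65601234e-01,
        -1.65878355e+02],
       [ 0.00000000e+00,  0.00000000e+00,  0.00000000e+00,
         1.00000000e+00]])}
```

View images.

View pics/a_scene.png

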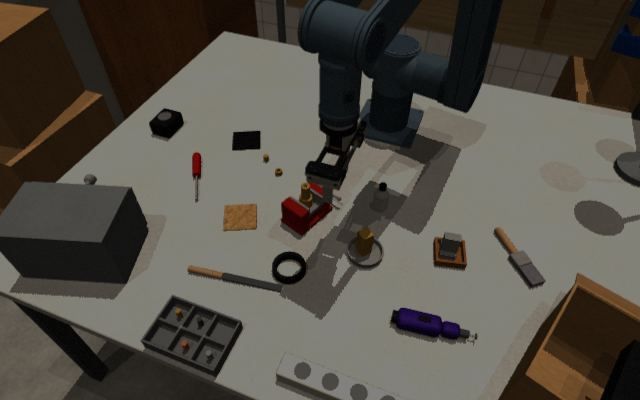

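View pics/a_side.png

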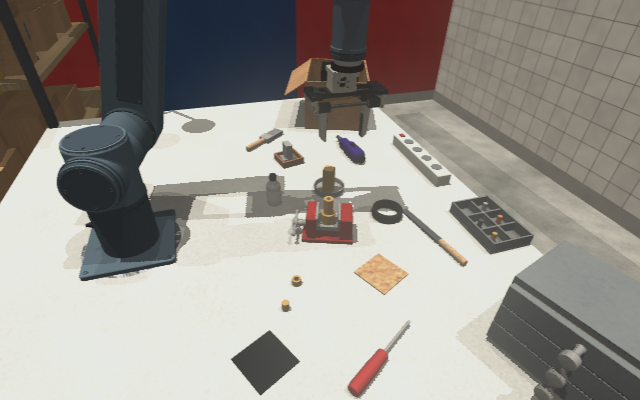

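View pics/a_wrist.png

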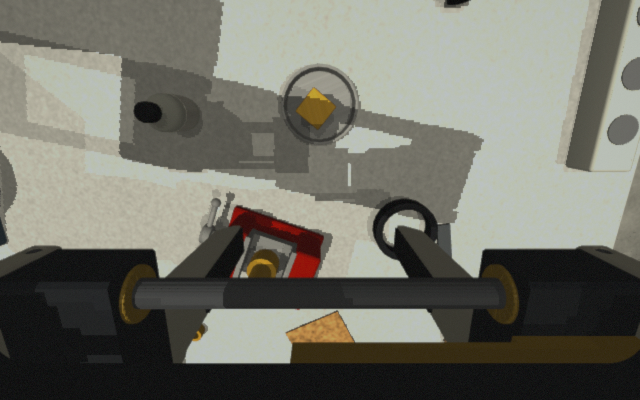

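```bash
cat > h.py <<'E'
import numpy as np, cv2
from scipy.spatial.transform import Rotation as R
from workcell import r, get_image, get_calibration
def T_wc(name,obs=None):
    c=get_calibration(name)
    if name!="wrist": return c["mtx"],np.linalg.inv(c["camera_from_world"])
    q=obs["tcp_rot"]; T=np.eye(4); T[:3,:3]=R.from_quat([q[1],q[2],q[3],q[0]]).as_matrix(); T[:3,3]=obs["tool_pos"]
    return c["mtx"],T@c["mount"]
def cloud(name,d,obs=None):
    K,T=T_wc(name,obs); v,u=np.mgrid[0:400,0:640]
    x=(u-K[0,2])/K[0,0]*d; y=(v-K[1,2])/K[1,1]*d
    P=np.stack([x,-y,-d],-1)@T[:3,:3].T+T[:3,3]; P[d<=0]=np.nan
    return P
def proj(name,P,obs=None):
    K,T=T_wc(name,obs); Ti=np.linalg.inv(T); p=np.atleast_2d(P)@Ti[:3,:3].T+Ti[:3,3]
    return np.stack([K[0,2]+K[0,0]*p[:,0]/-p[:,2],K[1,2]+K[1,1]*-p[:,1]/-p[:,2]],-1)
def snap(tag,names=("scene","side","wrist")):
    o=r.observe(); out={}
    for n in names:
        if n=="wrist": o=r.observe()
        im,d=get_image(n); cv2.imwrite(f"pics/{tag}_{n}.png",im[:,:,::-1]); np.savez(f"pics/{tag}_{n}.npz",im=im,d=d,pos=o["tool_pos"],rot=o["tcp_rot"])
        out[n]=(im,d,o)
    return out
def load(tag,n):
    z=np.load(f"pics/{tag}_{n}.npz"); o=dict(tool_pos=z["pos"],tcp_rot=z["rot"])
    return z["im"],z["d"],o
def ortho(P,im,x0,x1,y0,y1,s,zmax=150):
    # image: x right, y up; s px/mm
    W=int((x1-x0)*s);H=int((y1-y0)*s); out=np.zeros((H,W,3),np.uint8); hz=np.full((H,W),np.nan)
    p=P.reshape(-1,3); c=im.reshape(-1,3); m=np.isfinite(p[:,0])&(p[:,2]<zmax); p=p[m];c=c[m]
    k=np.argsort(p[:,2]); p=p[k];c=c[k]
    a=((p[:,0]-x0)*s).astype(int); b=H-1-((p[:,1]-y0)*s).astype(int)
    for da in (0,1):
      for db in (0,1):
        A=a+da;B=b+db; m=(A>=0)&(A<W)&(B>=0)&(B<H); out[B[m],A[m]]=c[m]; hz[B[m],A[m]]=p[m,2]
    return out,hz
E
python3 - <<'E'
from h import *
for n in ["scene","side"]:
    im=cv2.imread(f"pics/a_{n}.png")[:,:,::-1]; d=np.load(f"pics/a_{n}.npy")
    P=cloud(n,d)
    o,h=ortho(P,im,250,850,-350,350,0.85)
    for x in range(300,850,100): cv2.line(o,(int((x-250)*.85),0),(int((x-250)*.85),600),(0,255,0),1)
    for y in range(-300,350,100): cv2.line(o,(0,int((350-y)*.85)),(600,int((350-y)*.85)),(0,255,0),1)
    cv2.imwrite(f"pics/o_{n}.png",o[:,:,::-1])
E
```

```text
(no output)
```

View pics/o_scene.png

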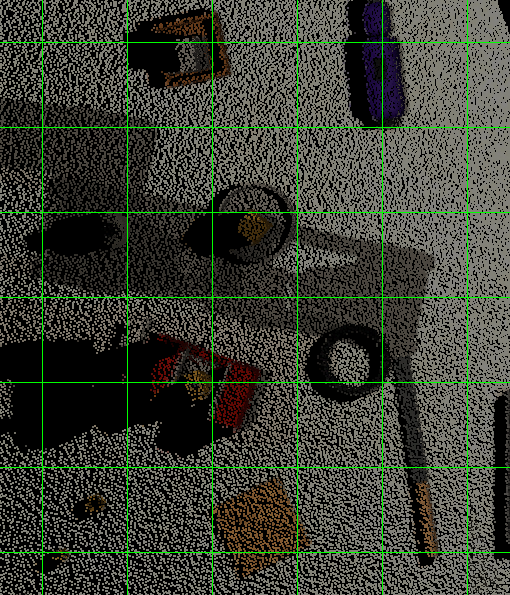

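View pics/o_side.png

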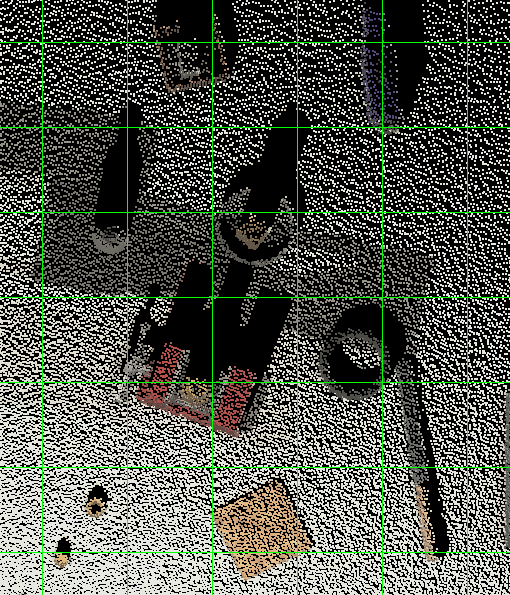

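>>> servo_tool([
  {"xyz":[-0.4,-1,0.3],"yaw":0},
  {"xyz":[-0.4,-1,0.3],"yaw":0},
  {"xyz":[-0.4,-1,0.3],"yaw":0},
  {"xyz":[-0.4,-1,0.3],"yaw":0},
  {"xyz":[-0.4,-1,0.3],"yaw":0},
  {"xyz":[-0.4,-1,0.3],"yaw":0},
  {"xyz":[-0.4,-1,0.3],"yaw":0},
])

```text
time: 0.85
tool_pos: [490.0, -148.9, 263.1]
tcp_rot: [-0.001, 0.707, 0.707, 0.0]
ft_force: [0.3, -1.1, -0.5]
grip_width: 93.1
```

```bash
python3 - <<'E'
from h import *
s=snap("b",("wrist",)); im,d,o=s["wrist"]; print(o["tool_pos"],o["time"],o["joint_vel"].max())
P=cloud("wrist",d,o)
img,h=ortho(P,im,400,620,-200,140,1.7,200)
S=1.7
for x in range(400,620,50): cv2.line(img,(int((x-400)*S),0),(int((x-400)*S),600),(0,255,0),1)
for y in range(-200,140,50): cv2.line(img,(0,int((140-y)*S)),(600,int((140-y)*S)),(0,255,0),1)
cv2.imwrite("pics/b_o.png",img[:,:,::-1])
E
```

```text
[ 490.02965772 -148.85398293  263.05288229] 0.85 0.01128954700836269
```

View pics/b_wrist.png

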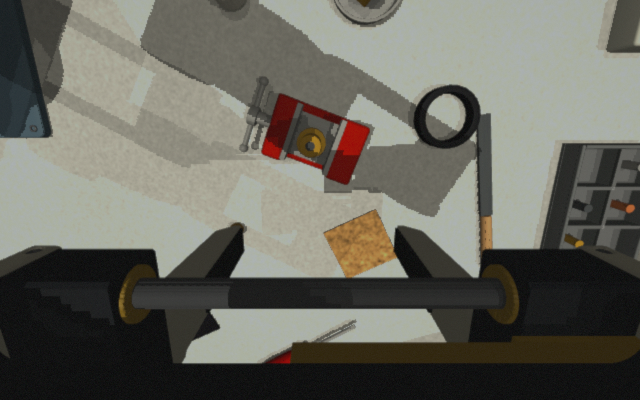

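View pics/b_o.png

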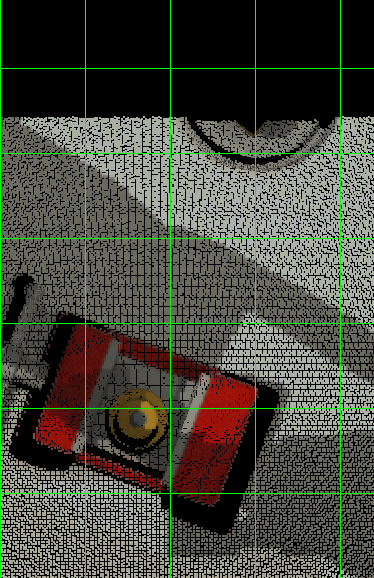

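```bash
python3 - <<'E'
from h import *
im,d,o=load("b","wrist"); P=cloud("wrist",d,o).reshape(-1,3); c=im.reshape(-1,3).astype(int)
near=(abs(P[:,0]-485)<110)&(abs(P[:,1]+100)<90)
hz=np.histogram(P[near,2],bins=np.arange(-6,130,3)); print([(int(b),int(n)) for n,b in zip(*hz)])
m=near&(P[:,2]>69)&(P[:,2]<80); J=P[m]; CJ=c[m]
hull=cv2.minAreaRect(J[:,:2].astype(np.float32)); print("jaws rect",hull, np.median(J[:,2]))
# spindle
m=near&(P[:,2]>108)&(P[:,2]<125); S=P[m]; print("sp",len(S),cv2.minEnclosingCircle(S[:,:2].astype(np.float32)),S.mean(0))
# jaws exclude spindle foot
a=np.deg2rad(hull[2]); 
for th in np.deg2rad([hull[2],hull[2]-90]):
  print(np.rad2deg(th))
# histogram along vise x
for deg in np.arange(-22,-14,1.):
  t=np.deg2rad(deg); u=J[:,0]*np.cos(t)+J[:,1]*np.sin(t); h=np.histogram(u,bins=np.arange(400,640,1))[0]; print(deg,(h.astype(float)**2).sum())
red=near&(c[:,0]>90)&(c[:,1]<50)&(P[:,2]>15)&(P[:,2]<69); print("body",np.histogram(P[red,2],bins=8))
np.save("pics/J.npy",J)
# pad
m=(abs(P[:,0]-520)<100)&(P[:,1]<-200)&(c[:,0]>c[:,2]+40)&(P[:,2]>1)&(P[:,2]<8)
print("pad",cv2.minAreaRect(P[m][:,:2].astype(np.float32)),np.median(P[m][:,2]))
E
```

```text
[(-6, 5), (-3, 7669), (0, 5058), (3, 0), (6, 19), (9, 381), (12, 178), (15, 0), (18, 0), (21, 0), (24, 1), (27, 3), (30, 44), (33, 284), (36, 173), (39, 135), (42, 700), (45, 412), (48, 16), (51, 20), (54, 19), (57, 18), (60, 21), (63, 18), (66, 22), (69, 123), (72, 2376), (75, 1162), (78, 2), (81, 4), (84, 2), (87, 2), (90, 1), (93, 2), (96, 2), (99, 2), (102, 6), (105, 0), (108, 3), (111, 51), (114, 330), (117, 2), (120, 0), (123, 0), (126, 0)]
jaws rect ((485.5773620605469, -103.80787658691406), (75.97938537597656, 116.08345031738281), 69.67131042480469) 74.57112156058997
sp 386 ((480.8643493652344, -105.89444732666016), 11.833529472351074) [ 480.87522219 -105.70975964  114.80857442]
69.67131042480469
-20.328689575195312
-22.0 174237.0
-21.0 175541.0
-20.0 176149.0
-19.0 174571.0
-18.0 172981.0
-17.0 170955.0
-16.0 169115.0
-15.0 167313.0
body (array([0, 0, 0, 0, 0, 0, 0, 0]), array([0.   , 0.125, 0.25 , 0.375, 0.5  , 0.625, 0.75 , 0.875, 1.   ]))
pad ((557.2642211914062, -272.4161376953125), (90.27056121826172, 91.48403930664062), 26.11908721923828) 3.9489702139664473
```

```bash
python3 - <<'E'
from h import *
J=np.load("pics/J.npy"); sp=np.array([480.87,-105.8]); 
J=J[np.hypot(*(J[:,:2]-sp).T)>21]
# inner edges: fit lines per jaw
for deg in (-20.3,-19):
  t=np.deg2rad(deg); ex=np.array([np.cos(t),np.sin(t)]); ey=np.array([-ex[1],ex[0]])
  u=J[:,:2]@ex; v=J[:,:2]@ey; us=sp@ex; vs=sp@ey
  print(deg,"u",[(int(b),int(n)) for n,b in zip(*np.histogram(u-us,bins=np.arange(-70,75,2))) if n])
  L=(u-us)<0
  for k,sel in(("L",L),("R",~L)):
    print(k,"v",np.percentile(v[sel]-vs,[0.3,1,99,99.7]),"u",np.percentile(u[sel]-us,[.5,2,98,99.5]))
    # edge lines
    bins=np.arange(-36,36,4); pts=[]
    for b in bins:
      q=sel&(v-vs>b)&(v-vs<=b+4)
      if q.sum()>8: pts.append((b+2,(u[q]-us).max() if k=="L" else (u[q]-us).min(),(u[q]-us).min() if k=="L" else (u[q]-us).max()))
    pts=np.array(pts)[1:-1]
    for j in (1,2):
      f=np.polyfit(pts[:,0],pts[:,j],1); print("  edge",j,np.round(f,3),"tilt deg",round(np.rad2deg(np.arctan(f[0])),2), np.round(pts[:,j],1))
E
```

```text
-20.3 u [(-56, 8), (-54, 83), (-52, 104), (-50, 110), (-48, 110), (-46, 106), (-44, 111), (-42, 111), (-40, 106), (-38, 108), (-36, 114), (-34, 106), (-32, 106), (-30, 106), (-28, 101), (-26, 104), (24, 34), (26, 99), (28, 94), (30, 99), (32, 103), (34, 104), (36, 99), (38, 103), (40, 105), (42, 100), (44, 100), (46, 103), (48, 102), (50, 102), (52, 102), (54, 99), (56, 101), (58, 92), (60, 60)]
L v [-33.81668798 -32.63911549  40.33549652  41.25532356] u [-53.99320886 -53.25287878 -24.55827647 -24.22120023]
  edge 1 [ 1.0000e-03 -2.4247e+01] tilt deg 0.05 [-24.4 -24.2 -24.3 -24.2 -24.2 -24.2 -24.2 -24.3 -24.3 -24.1 -24.2 -24.3
 -24.2 -24.2 -24.2 -24.2]
  edge 2 [ 2.0000e-03 -5.3986e+01] tilt deg 0.11 [-54.  -53.6 -54.2 -54.2 -54.1 -54.1 -54.1 -53.9 -53.9 -53.6 -54.3 -54.3
 -54.  -54.  -53.9 -53.6]
R v [-33.93608169 -32.98781133  40.37748293  41.05926156] u [25.72051876 26.07477726 60.54292659 61.41992773]
  edge 1 [1.0000e-03 2.5709e+01] tilt deg 0.04 [25.6 25.6 25.7 25.8 25.6 25.6 25.8 25.6 25.8 25.7 25.7 25.7 25.7 25.7
 25.7 25.7]
  edge 2 [5.0000e-03 6.1433e+01] tilt deg 0.27 [61.
[... 573 characters left out ...]
.24568764 -24.45764451 -23.80549767]
  edge 1 [ 2.3000e-02 -2.4246e+01] tilt deg 1.34 [-25.  -24.8 -24.8 -24.6 -24.5 -24.5 -24.4 -24.4 -24.3 -24.2 -24.  -24.
 -23.8 -23.7 -23.6 -23.5]
  edge 2 [ 2.3000e-02 -5.3955e+01] tilt deg 1.3 [-54.6 -54.2 -54.2 -54.6 -54.5 -54.3 -54.3 -54.  -53.8 -53.5 -54.1 -53.9
 -53.6 -53.5 -53.4 -52.9]
R v [-34.92810793 -34.05485824  39.38479193  40.06921719] u [25.47562835 26.18384577 60.66270873 61.69834571]
  edge 1 [2.3000e-02 2.5704e+01] tilt deg 1.33 [25.  25.1 25.2 25.3 25.4 25.5 25.7 25.6 25.8 25.9 25.9 26.1 26.1 26.2
 26.3 26.4]
  edge 2 [2.6000e-02 6.1428e+01] tilt deg 1.51 [60.8 60.6 61.1 61.  60.7 61.3 60.8 61.7 61.2 61.8 61.5 62.  62.1 61.6
 62.1 62.4]
```

>>> servo_tool([
  {"xyz":[-0.061,0.295,-0.4],"yaw":-0.0565},
  {"xyz":[-0.061,0.295,-0.758],"yaw":-0.0565},
  {"xyz":[-0.061,0.295,-0.758],"yaw":-0.0565},
  {"xyz":[-0.061,0.295,-0.758],"yaw":-0.0565},
  {"xyz":[-0.061,0.295,-0.758],"yaw":-0.0565},
  {"xyz":[-0.061,0.295,-0.758],"yaw":-0.0565},
])

```text
time: 1.5
tool_pos: [482.5, -106.2, 151.7]
tcp_rot: [0.001, 0.82, 0.572, 0.001]
ft_force: [1.0, -0.8, 0.3]
grip_width: 92.8
```

```bash
python3 - <<'E'
from h import *
for i in range(3): o=r.observe(); print(o["tool_pos"],o["time"],o["ft_force"])
m=R.from_quat(np.roll(o["tcp_rot"],-1)).as_matrix(); print(np.rad2deg(np.arctan2(m[1,1],m[0,1])))
s=snap("c",("scene","side"))
im=cv2.imread("pics/c_side.png")[150:270,250:410]; cv2.imwrite("pics/c_crop.png",cv2.resize(im,None,fx=4,fy=4))
E
```

```text
[ 482.45670801 -106.21032552  151.73202814] 1.5 [ 0.96686962 -0.8207568   0.31344909]
[ 482.45670801 -106.21032552  151.73202814] 1.5 [ 0.96686962 -0.8207568   0.31344909]
[ 482.45670801 -106.21032552  151.73202814] 1.5 [ 0.96686962 -0.8207568   0.31344909]
-20.23004641516441
```

View pics/c_crop.png

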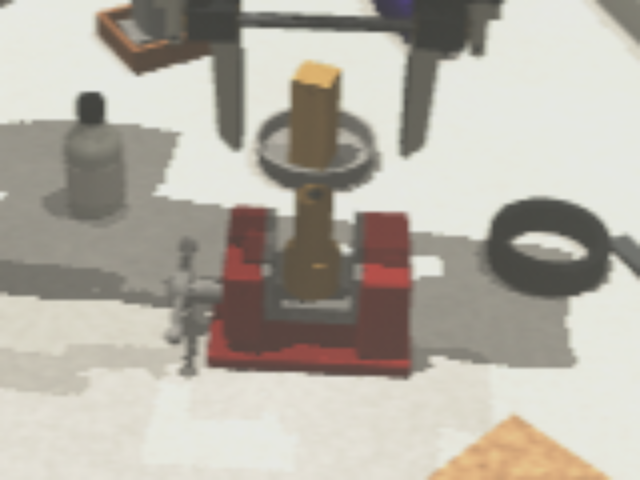

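>>> servo_tool([
  {"xyz":[0,0,-0.2],"yaw":0},
  {"xyz":[0,0,-0.4],"yaw":0},
  {"xyz":[0,0,-0.46],"yaw":0},
  {"xyz":[0,0,-0.46],"yaw":0},
  {"xyz":[0,0,-0.46],"yaw":0},
  {"xyz":[0,0,-0.46],"yaw":0},
])

```text
time: 2.2
tool_pos: [482.0, -106.4, 82.5]
tcp_rot: [0.001, 0.821, 0.571, 0.001]
ft_force: [0.9, -0.3, -0.0]
grip_width: 92.9
```

```bash
python3 - <<'E'
from h import *
s=snap("d",("scene","side"))
im=cv2.imread("pics/d_side.png")[150:270,250:410]; im2=cv2.imread("pics/d_scene.png")[130:250,250:410]; cv2.imwrite("pics/d_crop.png",cv2.resize(np.hstack([im,im2]),None,fx=2.5,fy=2.5,interpolation=2))
E
```

```text
(no output)
```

View pics/d_crop.png

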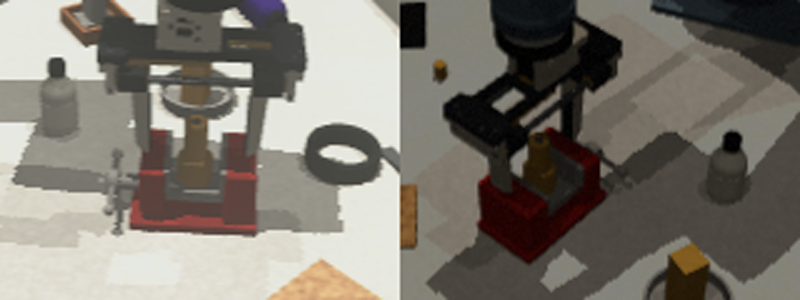

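Fingers straddle the neck, just above the jaw tops. Close.

>>> servo_tool([
  {"xyz":[0,0,0],"yaw":0},
  {"xyz":[0,0,0],"yaw":0},
  {"xyz":[0,0,0],"yaw":0},
  {"xyz":[0,0,0],"yaw":0},
  {"xyz":[0,0,0],"yaw":0},
  {"xyz":[0,0,0],"yaw":0},
  {"xyz":[0,0,0],"yaw":0},
  {"xyz":[0,0,0],"yaw":0},
], jaw=1)

```text
time: 3.1
tool_pos: [480.8, -105.7, 80.9]
tcp_rot: [-0.0, 0.821, 0.571, -0.0]
ft_force: [-0.2, -0.3, -0.4]
grip_width: 33.7
```

>>> servo_tool([
  {"xyz":[0,0,0],"yaw":0},
  {"xyz":[0,0,0],"yaw":0},
  {"xyz":[0,0,0],"yaw":0},
  {"xyz":[0,0,0],"yaw":0},
  {"xyz":[0,0,0],"yaw":0},
])

```text
time: 3.6
tool_pos: [480.7, -105.7, 80.9]
tcp_rot: [-0.0, 0.821, 0.571, -0.0]
ft_force: [-0.8, -0.0, -0.6]
grip_width: 22.9
```

>>> servo_tool([
  {"xyz":[0,0,0.1],"yaw":0},
  {"xyz":[0,0,0.25],"yaw":0},
  {"xyz":[0,0,0.44],"yaw":0},
  {"xyz":[0,0,0.44],"yaw":0},
  {"xyz":[0,0,0.44],"yaw":0},
  {"xyz":[0,0,0.44],"yaw":0},
])

```text
time: 4.2
tool_pos: [479.8, -105.2, 145.4]
tcp_rot: [-0.001, 0.821, 0.571, -0.001]
ft_force: [-0.4, -0.6, -3.4]
grip_width: 22.8
```

```bash
python3 - <<'E'
from h import *
s=snap("e",("side","wrist"))
im=cv2.imread("pics/e_side.png")[100:270,220:440]; im2=cv2.imread("pics/e_wrist.png")[0:340,100:540]; cv2.imwrite("pics/e_crop.png",np.hstack([cv2.resize(im,None,fx=1.8,fy=2),cv2.resize(im2,(396,340))]))
E
```

```text
(no output)
```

View pics/e_crop.png

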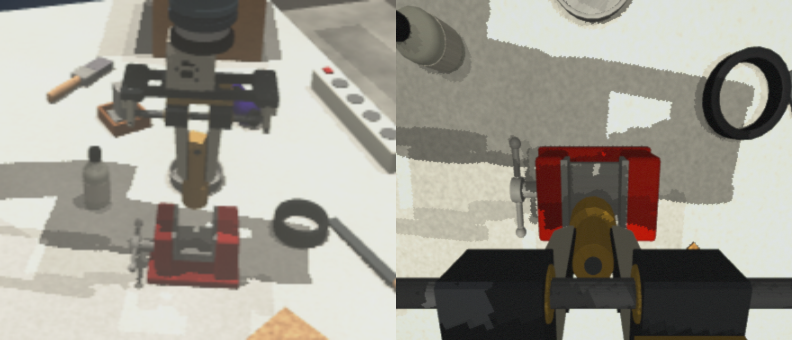

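>>> servo_tool([
  {"xyz":[0.08,-0.19,0],"yaw":0},
  {"xyz":[0.17,-0.4,0],"yaw":0},
  {"xyz":[0.255,-0.6,0],"yaw":0},
  {"xyz":[0.34,-0.8,0],"yaw":0},
  {"xyz":[0.425,-1,0],"yaw":0},
  {"xyz":[0.425,-1,0],"yaw":0},
])

```text
time: 4.9
tool_pos: [545.5, -259.8, 145.3]
tcp_rot: [0.001, 0.822, 0.57, -0.0]
ft_force: [-0.6, 1.0, -3.0]
grip_width: 23.2
```

>>> servo_tool([
  {"xyz":[0.084,-0.111,0],"yaw":0},
  {"xyz":[0.084,-0.111,-0.2],"yaw":0},
  {"xyz":[0.084,-0.111,-0.4],"yaw":0},
  {"xyz":[0.084,-0.111,-0.55],"yaw":0},
  {"xyz":[0.084,-0.111,-0.62],"yaw":0},
  {"xyz":[0.084,-0.111,-0.66],"yaw":0},
  {"xyz":[0.084,-0.111,-0.68],"yaw":0},
  {"xyz":[0.084,-0.111,-0.68],"yaw":0},
  {"xyz":[0.084,-0.111,-0.68],"yaw":0},
])

```text
time: 5.8
tool_pos: [557.9, -272.8, 46.1]
tcp_rot: [0.001, 0.821, 0.571, 0.0]
ft_force: [-0.5, -0.7, -3.1]
grip_width: 22.8
```

```bash
python3 - <<'E'
from h import *
s=snap("f",("side","scene"))
im=cv2.imread("pics/f_side.png")[190:310,320:480]; im2=cv2.imread("pics/f_scene.png")[140:260,180:340]; cv2.imwrite("pics/f_crop.png",np.hstack([cv2.resize(im,None,fx=2.5,fy=2.5),cv2.resize(im2,None,fx=2.5,fy=2.5)]))
E
```

```text
(no output)
```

View pics/f_crop.png

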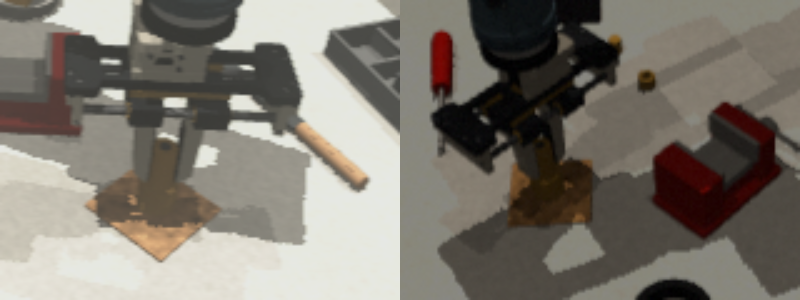

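>>> servo_tool([
  {"xyz":[0,0,-0.01],"yaw":0},
  {"xyz":[0,0,-0.02],"yaw":0},
  {"xyz":[0,0,-0.03],"yaw":0},
  {"xyz":[0,0,-0.03],"yaw":0},
  {"xyz":[0,0,-0.03],"yaw":0},
])

```text
time: 6.4
tool_pos: [557.1, -272.3, 40.3]
tcp_rot: [-0.0, 0.821, 0.571, -0.0]
ft_force: [-0.6, 0.5, -2.9]
grip_width: 23.2
```

Not yet fully touching (about 3 N of weight is still carried). Down another 1 mm.

>>> servo_tool([
  {"xyz":[0,0,-0.004],"yaw":0},
  {"xyz":[0,0,-0.007],"yaw":0},
  {"xyz":[0,0,-0.007],"yaw":0},
])

```text
time: 6.7
tool_pos: [557.3, -272.5, 39.9]
tcp_rot: [0.0, 0.821, 0.571, 0.0]
ft_force: [-1.0, 0.5, 1.3]
grip_width: 22.8
```

>>> servo_tool([
  {"xyz":[0,0,0],"yaw":0},
  {"xyz":[0,0,0],"yaw":0},
  {"xyz":[0,0,0],"yaw":0},
  {"xyz":[0,0,0],"yaw":0},
  {"xyz":[0,0,0],"yaw":0},
], jaw=-1)

```text
time: 7.2
tool_pos: [557.3, -272.4, 39.4]
tcp_rot: [0.0, 0.821, 0.571, 0.0]
ft_force: [0.1, 0.0, 0.1]
grip_width: 58.4
```

>>> servo_tool([
  {"xyz":[0,0,0.2],"yaw":0},
  {"xyz":[0,0,0.5],"yaw":0},
  {"xyz":[0,0,0.8],"yaw":0},
  {"xyz":[0,0,1],"yaw":0},
  {"xyz":[0,0.1,1],"yaw":0},
])

```text
time: 7.7
tool_pos: [559.7, -260.4, 195.1]
tcp_rot: [0.005, 0.821, 0.57, 0.002]
ft_force: [0.7, -0.3, 0.1]
grip_width: 92.5
```

>>> servo_tool([
  {"xyz":[-0.03,0.3,0.2],"yaw":0},
  {"xyz":[-0.06,0.6,0.3],"yaw":0.0235},
  {"xyz":[-0.1,0.9,0.3],"yaw":0.045},
  {"xyz":[-0.1,1,0.3],"yaw":0.0565},
])

```text
time: 8.1
tool_pos: [540.9, -102.8, 234.5]
tcp_rot: [-0.001, 0.704, 0.71, 0.001]
ft_force: [0.7, 0.2, -0.4]
grip_width: 92.9
```

>>> servo_tool([
  {"xyz":[0,0.3,0],"yaw":0},
  {"xyz":[0,0.6,0],"yaw":0},
  {"xyz":[0,0.78,0],"yaw":0},
  {"xyz":[0,0.78,0],"yaw":0},
  {"xyz":[0,0.78,0],"yaw":0},
  {"xyz":[0,0.78,0],"yaw":0},
  {"xyz":[0,0.78,0],"yaw":0},
  {"xyz":[0,0.78,0],"yaw":0},
])

```text
time: 8.9
tool_pos: [542.2, 8.5, 234.2]
tcp_rot: [-0.0, 0.708, 0.707, -0.0]
ft_force: [-0.0, -0.3, -0.9]
grip_width: 92.6
```

```bash
python3 - <<'E'
from h import *
s=snap("g"); im,d,o=s["wrist"]; print(o["tool_pos"],o["joint_vel"])
P=cloud("wrist",d,o).reshape(-1,3)
m=np.hypot(P[:,0]-548,P[:,1]-85)<60
print([(int(b),int(n)) for n,b in zip(*np.histogram(P[m,2],bins=np.arange(-6,95,3)))])
t=P[m&(P[:,2]>77)&(P[:,2]<86)]; print("blank top",cv2.minAreaRect(t[:,:2].astype(np.float32)),t.mean(0),len(t))
rim=P[m&(P[:,2]>17)&(P[:,2]<23)]; print("rim",cv2.fitEllipse(rim[:,:2].astype(np.float32)),cv2.minEnclosingCircle(rim[:,:2].astype(np.float32)))
mm=(abs(P[:,0]-480)<70)&(abs(P[:,1]-295)<60)
print([(int(b),int(n)) for n,b in zip(*np.histogram(P[mm,2],bins=np.arange(-6,95,3)))])
t=P[mm&(P[:,2]>61)&(P[:,2]<78)]; 
if len(t): print("web top",cv2.minAreaRect(t[:,:2].astype(np.float32)),t.mean(0),len(t))
t=P[mm&(P[:,2]>18)&(P[:,2]<24)]; 
if len(t): print("tray rim",cv2.minAreaRect(t[:,:2].astype(np.float32)),t.mean(0),len(t))
E
```

```text
[542.25239623   8.83270215 234.28383816] [ 0.00530405 -0.00228398 -0.00174619  0.00014379 -0.00137031  0.00172954]
[(-6, 1), (-3, 1376), (0, 848), (3, 1440), (6, 1029), (9, 130), (12, 137), (15, 153), (18, 693), (21, 34), (24, 0), (27, 0), (30, 0), (33, 0), (36, 0), (39, 0), (42, 0), (45, 0), (48, 0), (51, 0), (54, 0), (57, 0), (60, 0), (63, 0), (66, 0), (69, 0), (72, 0), (75, 0), (78, 505), (81, 309), (84, 0), (87, 0), (90, 0)]
blank top ((546.5838623046875, 80.9320068359375), (29.921371459960938, 29.887502670288086), 50.553306579589844) [546.59051404  81.09579904  80.7280354 ] 814
rim ((550.4224243164062, 86.462158203125), (88.79802703857422, 88.93458557128906), 24.73394203186035) ((550.4152221679688, 86.50227355957031), 46.64859390258789)
[(-6, 0), (-3, 0), (0, 0), (3, 0), (6, 0), (9, 0), (12, 0), (15, 0), (18, 0), (21, 0), (24, 0), (27, 0), (30, 0), (33, 0), (36, 0), (39, 0), (42, 0), (45, 0), (48, 0), (51, 0), (54, 0), (57, 0), (60, 0), (63, 0), (66, 0), (69, 0), (72, 0), (75, 0), (78, 0), (81, 0), (84, 0), (87, 0), (90, 0)]
```

View pics/g_wrist.png

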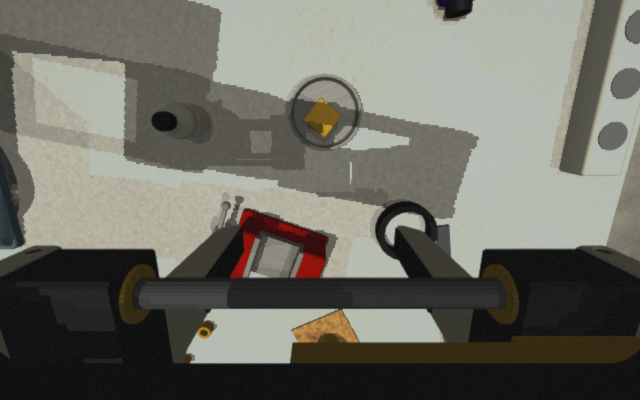

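View pics/g_scene.png

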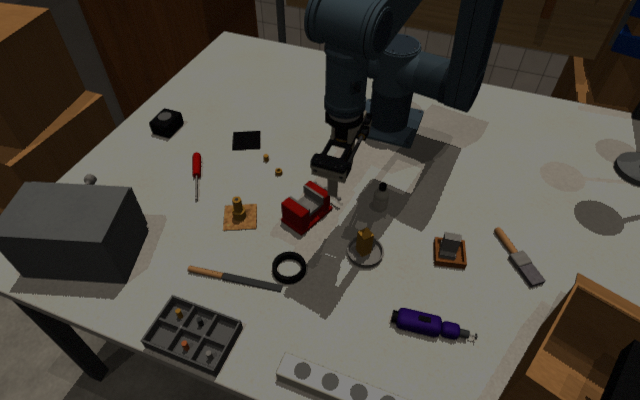

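>>> servo_tool([
  {"xyz":[0.029,0.24,-0.2],"yaw":-0.022},
  {"xyz":[0.029,0.476,-0.4],"yaw":-0.045},
  {"xyz":[0.029,0.476,-0.6],"yaw":-0.068},
  {"xyz":[0.029,0.476,-0.7],"yaw":-0.09},
  {"xyz":[0.029,0.476,-0.763],"yaw":-0.1096},
  {"xyz":[0.029,0.476,-0.763],"yaw":-0.1096},
  {"xyz":[0.029,0.476,-0.763],"yaw":-0.1096},
  {"xyz":[0.029,0.476,-0.763],"yaw":-0.1096},
])

```text
time: 9.85
tool_pos: [547.2, 80.8, 120.8]
tcp_rot: [0.0, 0.904, 0.428, 0.001]
ft_force: [-0.4, 0.1, 0.1]
grip_width: 92.8
```

>>> servo_tool([
  {"xyz":[0,0,-0.2],"yaw":0},
  {"xyz":[0,0,-0.4],"yaw":0},
  {"xyz":[0,0,-0.513],"yaw":0},
  {"xyz":[0,0,-0.513],"yaw":0},
  {"xyz":[0,0,-0.513],"yaw":0},
  {"xyz":[0,0,-0.513],"yaw":0},
])

```text
time: 10.45
tool_pos: [547.9, 80.9, 44.6]
tcp_rot: [0.001, 0.904, 0.427, 0.001]
ft_force: [0.3, 0.0, 0.1]
grip_width: 93.0
```

```bash
python3 - <<'E'
from h import *
s=snap("i",("side","scene"))
im=cv2.imread("pics/i_side.png")[110:230,250:410]; im2=cv2.imread("pics/i_scene.png")[170:290,290:450]; cv2.imwrite("pics/i_crop.png",np.hstack([cv2.resize(im,None,fx=2.5,fy=2.5),cv2.resize(im2,None,fx=2.5,fy=2.5)]))
E
```

```text
(no output)
```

View pics/i_crop.png

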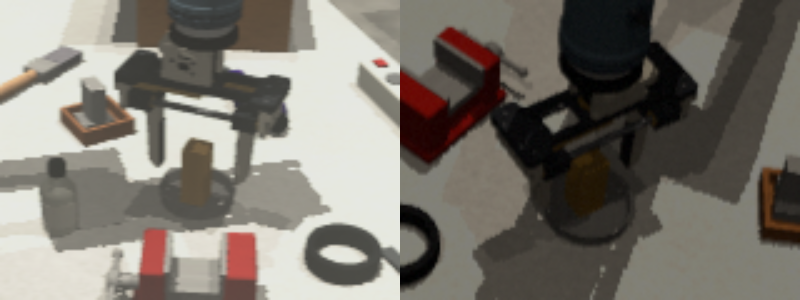

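>>> servo_tool([
  {"xyz":[0,0,0]},
  {"xyz":[0,0,0]},
  {"xyz":[0,0,0]},
  {"xyz":[0,0,0]},
  {"xyz":[0,0,0]},
  {"xyz":[0,0,0]},
  {"xyz":[0,0,0]},
  {"xyz":[0,0,0]},
  {"xyz":[0,0,0]},
  {"xyz":[0,0,0]},
], jaw=1)

```text
validation failed for argument at $.de...
```

>>> servo_tool([
  {"xyz":[0,0,0]},
  {"xyz":[0,0,0]},
  {"xyz":[0,0,0]},
])

```text
validation failed for argument at $.de...
```

Yaw is required in every row.

>>> servo_tool([
  {"xyz":[0,0,0],"yaw":0},
  {"xyz":[0,0,0],"yaw":0},
  {"xyz":[0,0,0],"yaw":0},
  {"xyz":[0,0,0],"yaw":0},
  {"xyz":[0,0,0],"yaw":0},
  {"xyz":[0,0,0],"yaw":0},
  {"xyz":[0,0,0],"yaw":0},
  {"xyz":[0,0,0],"yaw":0},
  {"xyz":[0,0,0],"yaw":0},
  {"xyz":[0,0,0],"yaw":0},
], jaw=1)

```text
time: 11.55
tool_pos: [546.2, 81.2, 42.9]
tcp_rot: [-0.0, 0.904, 0.427, -0.0]
ft_force: [-1.2, -0.1, 1.9]
grip_width: 30.2
```

>>> servo_tool([
  {"xyz":[0,0,0],"yaw":0},
  {"xyz":[0,0,0],"yaw":0},
  {"xyz":[0,0,0],"yaw":0},
])

```text
time: 11.85
tool_pos: [546.3, 81.2, 42.9]
tcp_rot: [-0.0, 0.904, 0.427, -0.0]
ft_force: [-1.7, 1.2, 1.4]
grip_width: 29.9
```

>>> servo_tool([
  {"xyz":[0,0,0.2],"yaw":0},
  {"xyz":[0,0,0.4],"yaw":0},
  {"xyz":[0,0,0.667],"yaw":0.01},
  {"xyz":[0,-0.2,0.667],"yaw":0.03},
  {"xyz":[-0.1,-0.4,0.667],"yaw":0.0531},
  {"xyz":[-0.2,-0.6,0.667],"yaw":0.0531},
  {"xyz":[-0.3,-0.8,0.667],"yaw":0.0531},
  {"xyz":[-0.4,-1,0.667],"yaw":0.0531},
  {"xyz":[-0.4,-1,0.667],"yaw":0.0531},
])

```text
time: 12.75
tool_pos: [484.0, -72.1, 141.7]
tcp_rot: [-0.001, 0.822, 0.57, -0.002]
ft_force: [0.8, 0.5, -7.4]
grip_width: 29.9
```

>>> servo_tool([
  {"xyz":[-0.015,-0.1,0],"yaw":0},
  {"xyz":[-0.025,-0.225,0],"yaw":0},
  {"xyz":[-0.025,-0.225,0],"yaw":0},
  {"xyz":[-0.025,-0.225,0],"yaw":0},
  {"xyz":[-0.025,-0.225,0],"yaw":0},
  {"xyz":[-0.025,-0.225,0],"yaw":0},
])

```text
time: 13.35
tool_pos: [482.6, -101.9, 142.7]
tcp_rot: [-0.0, 0.821, 0.571, -0.0]
ft_force: [0.2, -0.3, -7.3]
grip_width: 30.1
```

```bash
python3 - <<'E'
from h import *
s=snap("j",("side","wrist","scene"))
o=r.observe(); print(o["tool_pos"]); m=R.from_quat(np.roll(o["tcp_rot"],-1)).as_matrix(); print(np.rad2deg(np.arctan2(m[1,1],m[0,1])))
im=cv2.imread("pics/j_side.png")[150:270,250:410]; im2=cv2.imread("pics/j_wrist.png")[100:300,200:440]; cv2.imwrite("pics/j_crop.png",np.hstack([cv2.resize(im,None,fx=2.5,fy=2.5),cv2.resize(im2,(360,300))]))
E
```

```text
[ 482.8259221  -102.17801272  142.99855855]
-20.29497785277747
```

View pics/j_crop.png

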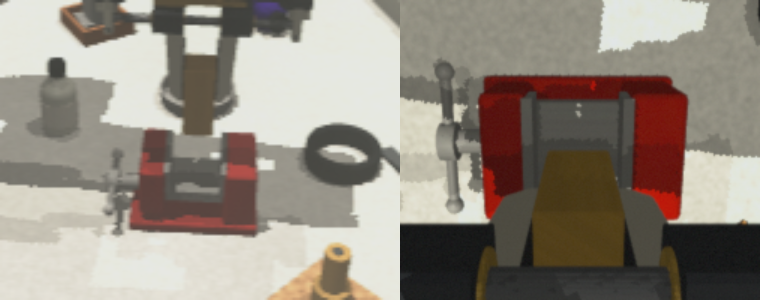

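>>> servo_tool([
  {"xyz":[0,0,-0.1],"yaw":0},
  {"xyz":[0,0,-0.2],"yaw":0},
  {"xyz":[0,0,-0.3],"yaw":0},
  {"xyz":[0,0,-0.36],"yaw":0},
  {"xyz":[0,0,-0.394],"yaw":0},
  {"xyz":[0,0,-0.394],"yaw":0},
  {"xyz":[0,0,-0.394],"yaw":0},
])

```text
time: 14.2
tool_pos: [483.3, -102.9, 84.4]
tcp_rot: [0.0, 0.821, 0.571, 0.0]
ft_force: [-0.3, 0.3, -7.4]
grip_width: 29.6
```

>>> servo_tool([
  {"xyz":[0,0,-0.007],"yaw":0},
  {"xyz":[0,0,-0.013],"yaw":0},
  {"xyz":[0,0,-0.013],"yaw":0},
  {"xyz":[0,0,-0.013],"yaw":0},
])

```text
time: 14.6
tool_pos: [482.9, -102.7, 82.2]
tcp_rot: [0.0, 0.821, 0.571, 0.0]
ft_force: [0.8, 0.6, -7.3]
grip_width: 30.1
```

>>> servo_tool([
  {"xyz":[0,0,-0.004],"yaw":0},
  {"xyz":[0,0,-0.007],"yaw":0},
  {"xyz":[0,0,-0.007],"yaw":0},
])

```text
time: 14.9
tool_pos: [482.9, -102.8, 82.0]
tcp_rot: [0.0, 0.821, 0.571, 0.0]
ft_force: [-4.0, 0.7, 5.6]
grip_width: 29.6
```

```bash
python3 - <<'E'
from h import *
s=snap("k",("side","wrist","scene"))
im=cv2.imread("pics/k_side.png")[150:270,250:410]; im2=cv2.imread("pics/k_scene.png")[130:250,230:390]; cv2.imwrite("pics/k_crop.png",np.hstack([cv2.resize(im,None,fx=2.5,fy=2.5),cv2.resize(im2,None,fx=2.5,fy=2.5)]))
E
```

```text
(no output)
```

View pics/k_crop.png

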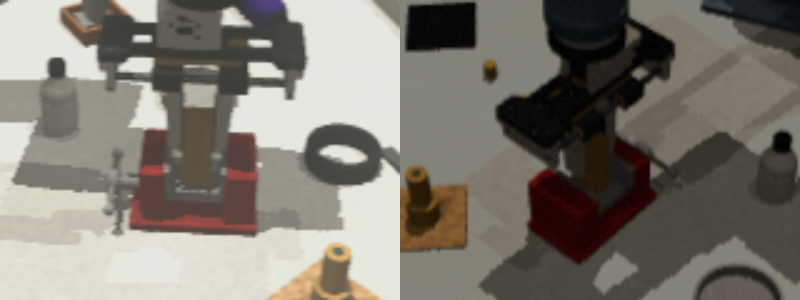

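>>> servo_tool([
  {"xyz":[0,0,0],"yaw":0},
  {"xyz":[0,0,0],"yaw":0},
  {"xyz":[0,0,0],"yaw":0},
  {"xyz":[0,0,0],"yaw":0},
  {"xyz":[0,0,0],"yaw":0},
  {"xyz":[0,0,0],"yaw":0},
], jaw=-1)

```text
time: 15.65
tool_pos: [482.9, -102.8, 80.9]
tcp_rot: [0.0, 0.821, 0.571, 0.0]
ft_force: [-0.7, -0.4, -0.3]
grip_width: 73.2
```

>>> servo_tool([
  {"xyz":[0,0,0.2],"yaw":0},
  {"xyz":[0,0,0.5],"yaw":0},
  {"xyz":[0,0,0.8],"yaw":0},
  {"xyz":[0,-0.1,1],"yaw":0},
  {"xyz":[-0.1,-0.3,1],"yaw":0},
  {"xyz":[-0.1,-0.3,1],"yaw":0},
  {"xyz":[-0.1,-0.3,1],"yaw":0},
  {"xyz":[-0.1,-0.3,1],"yaw":0},
])

```text
time: 16.45
tool_pos: [467.6, -147.0, 230.3]
tcp_rot: [-0.001, 0.821, 0.571, -0.0]
ft_force: [0.3, -0.1, 0.1]
grip_width: 92.9
```

```bash
python3 - <<'E'
from h import *
s=snap("l",("side","wrist"))
im,d,o=s["wrist"];print(o["tool_pos"]); P=cloud("wrist",d,o).reshape(-1,3)
m=np.hypot(P[:,0]-483,P[:,1]+103)<75
t=P[m&(P[:,2]>115)&(P[:,2]<126)]; print("blank",cv2.minAreaRect(t[:,:2].astype(np.float32)),t.mean(0))
t=P[m&(P[:,2]>70)&(P[:,2]<79)]; print("jaws",cv2.minAreaRect(t[:,:2].astype(np.float32)))
im=cv2.imread("pics/l_side.png")[150:270,250:410]; im2=cv2.imread("pics/l_wrist.png")[0:300,140:500]; cv2.imwrite("pics/l_crop.png",np.hstack([cv2.resize(im,None,fx=2.5,fy=2.5),im2]))
E
```

```text
[ 467.68875009 -146.90619954  230.28970879]
blank ((483.428955078125, -103.45597076416016), (29.104801177978516, 29.801286697387695), 69.74397277832031) [ 483.53325701 -103.27668706  119.69165973]
jaws ((485.6397399902344, -103.86920166015625), (75.09996795654297, 116.08393859863281), 69.76879119873047)
```

View pics/l_crop.png

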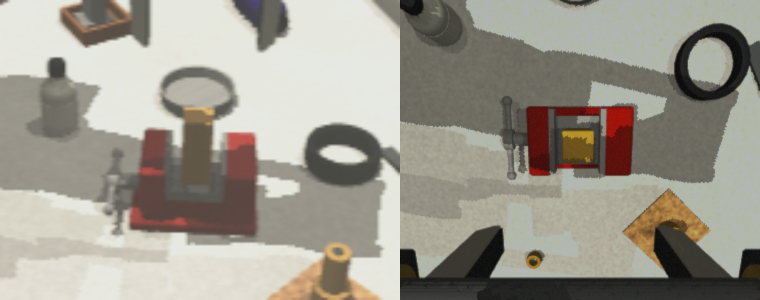

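>>> servo_tool([
  {"xyz":[0,0.3,0],"yaw":0.015},
  {"xyz":[0,0.6,0],"yaw":0.03},
  {"xyz":[0.03,0.9,0],"yaw":0.045},
  {"xyz":[0.08,1,0.05],"yaw":0.0565},
])

```text
time: 16.95
tool_pos: [478.2, 6.7, 237.5]
tcp_rot: [-0.002, 0.705, 0.71, -0.0]
ft_force: [0.3, -0.8, 0.6]
grip_width: 92.9
```

>>> servo_tool([
  {"xyz":[0,0.3,0],"yaw":0},
  {"xyz":[0,0.6,0],"yaw":0},
  {"xyz":[0,0.9,0],"yaw":0},
  {"xyz":[0,1,0],"yaw":0},
])

```text
time: 17.35
tool_pos: [478.8, 156.7, 238.1]
tcp_rot: [-0.001, 0.706, 0.709, 0.0]
ft_force: [0.3, -0.7, 0.2]
grip_width: 92.7
```

>>> servo_tool([
  {"xyz":[0,0.3,0],"yaw":0},
  {"xyz":[0,0.45,0],"yaw":0},
  {"xyz":[0,0.45,0],"yaw":0},
  {"xyz":[0,0.45,0],"yaw":0},
  {"xyz":[0,0.45,0],"yaw":0},
  {"xyz":[0,0.45,0],"yaw":0},
])

```text
time: 17.95
tool_pos: [479.9, 218.8, 238.4]
tcp_rot: [0.0, 0.708, 0.707, -0.0]
ft_force: [-0.1, 1.1, 0.1]
grip_width: 92.7
```

```bash
python3 - <<'E'
from h import *
s=snap("m",("wrist",)); im,d,o=s["wrist"]; print(o["tool_pos"])
P=cloud("wrist",d,o).reshape(-1,3)
m=(abs(P[:,0]-480)<70)&(abs(P[:,1]-295)<60)
print([(int(b),int(n)) for n,b in zip(*np.histogram(P[m,2],bins=np.arange(-6,95,3)))])
t=P[m&(P[:,2]>67)&(P[:,2]<75)]; print("web top",cv2.minAreaRect(t[:,:2].astype(np.float32)),t.mean(0),len(t))
t=P[m&(P[:,2]>18.5)&(P[:,2]<24.5)]; print("foot+rim",cv2.minAreaRect(t[:,:2].astype(np.float32)),t.mean(0),len(t))
E
```

```text
[479.87949585 218.83418344 238.38314864]
[(-6, 3), (-3, 3603), (0, 2399), (3, 727), (6, 475), (9, 33), (12, 43), (15, 41), (18, 544), (21, 1089), (24, 1), (27, 0), (30, 0), (33, 0), (36, 0), (39, 0), (42, 0), (45, 0), (48, 0), (51, 0), (54, 0), (57, 0), (60, 0), (63, 0), (66, 6), (69, 693), (72, 22), (75, 0), (78, 0), (81, 0), (84, 0), (87, 0), (90, 0)]
web top ((470.1401062011719, 283.9330749511719), (21.926374435424805, 39.91896438598633), 7.326464653015137) [470.21799511 284.25248682  70.7263506 ] 721
foot+rim ((474.9259033203125, 289.5708923339844), (76.19142150878906, 76.12843322753906), 12.713473320007324) [473.9778868  289.11142779  21.38437452] 1626
```

View pics/m_wrist.png

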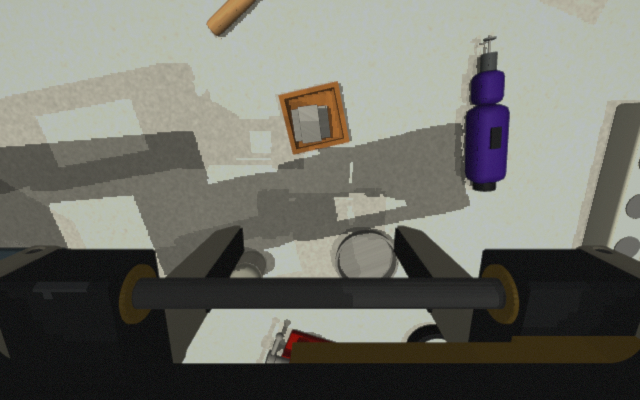

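>>> servo_tool([
  {"xyz":[-0.064,0.3,-0.2],"yaw":0.0204},
  {"xyz":[-0.064,0.429,-0.5],"yaw":0.0204},
  {"xyz":[-0.064,0.429,-0.75],"yaw":0.0204},
  {"xyz":[-0.064,0.429,-0.857],"yaw":0.0204},
  {"xyz":[-0.064,0.429,-0.857],"yaw":0.0204},
  {"xyz":[-0.064,0.429,-0.857],"yaw":0.0204},
  {"xyz":[-0.064,0.429,-0.857],"yaw":0.0204},
])

```text
time: 18.7
tool_pos: [471.6, 284.1, 111.6]
tcp_rot: [0.001, 0.661, 0.751, 0.001]
ft_force: [-0.3, 0.5, 0.1]
grip_width: 93.1
```

>>> servo_tool([
  {"xyz":[0,0,-0.2],"yaw":0},
  {"xyz":[0,0,-0.4],"yaw":0},
  {"xyz":[0,0,-0.507],"yaw":0},
  {"xyz":[0,0,-0.507],"yaw":0},
  {"xyz":[0,0,-0.507],"yaw":0},
])

```text
time: 19.2
tool_pos: [471.4, 284.3, 35.3]
tcp_rot: [0.001, 0.66, 0.751, 0.001]
ft_force: [0.4, 0.4, 0.5]
grip_width: 92.9
```

```bash
python3 - <<'E'
from h import *
s=snap("n",("side","scene"))
im=cv2.imread("pics/n_side.png")[70:190,220:380]; im2=cv2.imread("pics/n_scene.png")[170:290,370:530]; cv2.imwrite("pics/n_crop.png",np.hstack([cv2.resize(im,None,fx=2.5,fy=2.5),cv2.resize(im2,None,fx=2.5,fy=2.5)]))
E
```

```text
(no output)
```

View pics/n_crop.png

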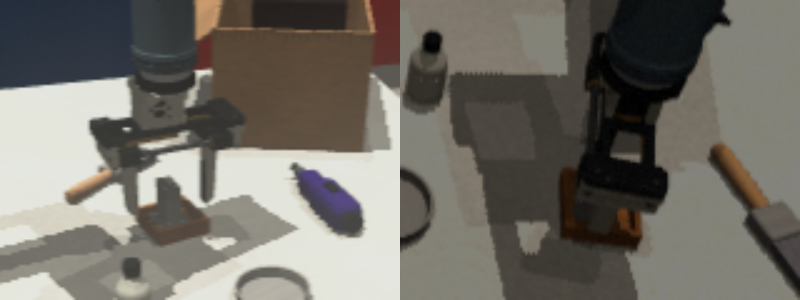

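>>> servo_tool([
  {"xyz":[0,0,0],"yaw":0},
  {"xyz":[0,0,0],"yaw":0},
  {"xyz":[0,0,0],"yaw":0},
  {"xyz":[0,0,0],"yaw":0},
  {"xyz":[0,0,0],"yaw":0},
  {"xyz":[0,0,0],"yaw":0},
  {"xyz":[0,0,0],"yaw":0},
  {"xyz":[0,0,0],"yaw":0},
  {"xyz":[0,0,0],"yaw":0},
  {"xyz":[0,0,0],"yaw":0},
], jaw=1)

```text
time: 20.3
tool_pos: [470.0, 284.1, 33.8]
tcp_rot: [-0.0, 0.66, 0.751, -0.0]
ft_force: [-0.8, -0.4, 0.5]
grip_width: 21.9
```

>>> servo_tool([
  {"xyz":[0,0,0],"yaw":0},
  {"xyz":[0,0,0],"yaw":0},
  {"xyz":[0,0,0],"yaw":0},
  {"xyz":[0,0,0],"yaw":0},
])

```text
time: 20.7
tool_pos: [470.0, 284.1, 33.8]
tcp_rot: [-0.0, 0.66, 0.751, -0.0]
ft_force: [-1.3, -0.0, 1.7]
grip_width: 21.8
```

>>> servo_tool([
  {"xyz":[0,0,0.1],"yaw":0},
  {"xyz":[0,0,0.2],"yaw":0},
  {"xyz":[0,0,0.4],"yaw":0},
  {"xyz":[0,0,0.5],"yaw":0},
  {"xyz":[0,0,0.5],"yaw":0},
])

```text
time: 21.2
tool_pos: [471.3, 284.5, 110.2]
tcp_rot: [0.001, 0.66, 0.751, 0.001]
ft_force: [0.1, 0.7, -6.4]
grip_width: 21.7
```

```bash
python3 - <<'E'
from h import *
s=snap("p",("side","scene"))
im=cv2.imread("pics/p_side.png")[70:190,220:380]; im2=cv2.imread("pics/p_scene.png")[170:290,370:530]; cv2.imwrite("pics/p_crop.png",np.hstack([cv2.resize(im,None,fx=2.5,fy=2.5),cv2.resize(im2,None,fx=2.5,fy=2.5)]))
E
```

```text
(no output)
```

View pics/p_crop.png

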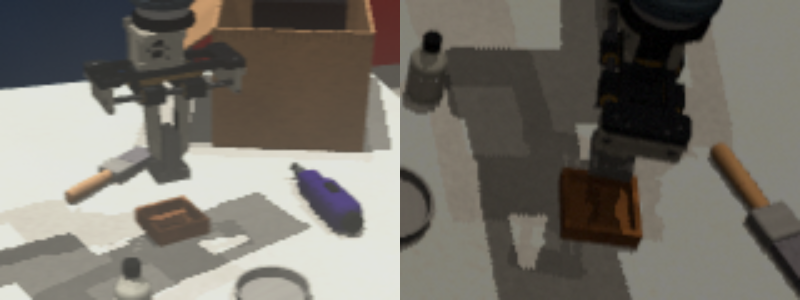

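>>> servo_tool([
  {"xyz":[0.1,-0.25,0],"yaw":0},
  {"xyz":[0.2,-0.5,0],"yaw":0},
  {"xyz":[0.3,-0.75,0],"yaw":0},
  {"xyz":[0.4,-1,0],"yaw":0},
  {"xyz":[0.4,-1,0],"yaw":0},
])

```text
time: 21.8
tool_pos: [531.4, 129.2, 106.9]
tcp_rot: [0.0, 0.662, 0.749, -0.001]
ft_force: [0.3, 1.2, -6.9]
grip_width: 22.0
```

>>> servo_tool([
  {"xyz":[0.135,-0.2,0],"yaw":0},
  {"xyz":[0.135,-0.317,0],"yaw":0},
  {"xyz":[0.135,-0.317,0],"yaw":0},
  {"xyz":[0.135,-0.317,-0.2],"yaw":0},
  {"xyz":[0.135,-0.317,-0.35],"yaw":0},
  {"xyz":[0.135,-0.317,-0.44],"yaw":0},
  {"xyz":[0.135,-0.317,-0.48],"yaw":0},
  {"xyz":[0.135,-0.317,-0.48],"yaw":0},
  {"xyz":[0.135,-0.317,-0.48],"yaw":0},
])

```text
time: 22.7
tool_pos: [551.1, 86.9, 37.5]
tcp_rot: [0.0, 0.66, 0.751, 0.0]
ft_force: [0.3, 0.3, -6.6]
grip_width: 21.6
```

>>> servo_tool([
  {"xyz":[0,0,-0.007],"yaw":0},
  {"xyz":[0,0,-0.013],"yaw":0},
  {"xyz":[0,0,-0.02],"yaw":0},
  {"xyz":[0,0,-0.02],"yaw":0},
  {"xyz":[0,0,-0.02],"yaw":0},
])

```text
time: 23.2
tool_pos: [550.5, 86.5, 34.0]
tcp_rot: [0.0, 0.66, 0.751, 0.0]
ft_force: [-0.0, 0.0, -6.6]
grip_width: 21.8
```

```bash
python3 - <<'E'
from h import *
s=snap("q",("side","scene"))
im=cv2.imread("pics/q_side.png")[110:230,250:410]; im2=cv2.imread("pics/q_scene.png")[170:290,290:450]; cv2.imwrite("pics/q_crop.png",np.hstack([cv2.resize(im,None,fx=2.5,fy=2.5),cv2.resize(im2,None,fx=2.5,fy=2.5)]))
E
```

```text
(no output)
```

View pics/q_crop.png

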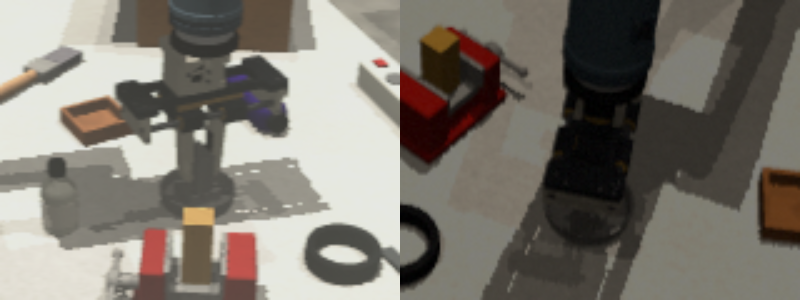

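>>> servo_tool([
  {"xyz":[0,0,-0.004],"yaw":0},
  {"xyz":[0,0,-0.007],"yaw":0},
  {"xyz":[0,0,-0.007],"yaw":0},
])

```text
time: 23.6
tool_pos: [550.5, 86.5, 33.8]
tcp_rot: [0.0, 0.66, 0.751, 0.0]
ft_force: [-4.3, -0.3, 6.1]
grip_width: 21.7
```

>>> servo_tool([
  {"xyz":[0,0,0],"yaw":0},
  {"xyz":[0,0,0],"yaw":0},
  {"xyz":[0,0,0],"yaw":0},
  {"xyz":[0,0,0],"yaw":0},
  {"xyz":[0,0,0],"yaw":0},
  {"xyz":[0,0,0],"yaw":0},
], jaw=-1)

```text
time: 24.2
tool_pos: [550.5, 86.6, 32.8]
tcp_rot: [0.0, 0.66, 0.751, 0.0]
ft_force: [-0.8, 0.3, -0.2]
grip_width: 65.3
```

>>> servo_tool([
  {"xyz":[0,0,0.2],"yaw":0},
  {"xyz":[0,0,0.5],"yaw":0},
  {"xyz":[0,0,0.8],"yaw":0},
  {"xyz":[0,-0.1,1],"yaw":0},
  {"xyz":[0,-0.4,1],"yaw":-0.0204},
  {"xyz":[0,-0.6,1],"yaw":-0.0204},
  {"xyz":[0,-0.6,1],"yaw":-0.0204},
  {"xyz":[0,-0.6,1],"yaw":-0.0204},
])

```text
time: 25.0
tool_pos: [550.3, -3.8, 182.7]
tcp_rot: [-0.0, 0.708, 0.706, 0.0]
ft_force: [1.0, -0.8, -0.1]
grip_width: 92.9
```

```bash
python3 - <<'E'
from h import *
s=snap("t",("wrist",)); im,d,o=s["wrist"]; print(o["tool_pos"])
P=cloud("wrist",d,o).reshape(-1,3)
m=np.hypot(P[:,0]-550,P[:,1]-86)<60
t=P[m&(P[:,2]>66)&(P[:,2]<76)]; print("web",cv2.minAreaRect(t[:,:2].astype(np.float32)),t.mean(0))
t=P[m&(P[:,2]>18.3)&(P[:,2]<23)]; print("rim",cv2.minEnclosingCircle(t[:,:2].astype(np.float32)))
E
```

```text
[550.30225735  -3.75043892 182.66679678]
web ((550.7310180664062, 86.50799560546875), (22.057674407958984, 40.07212829589844), 7.300528526306152) [550.70652634  86.82808646  70.74640127]
rim ((550.440673828125, 86.43274688720703), 46.617225646972656)
```

View pics/t_wrist.png

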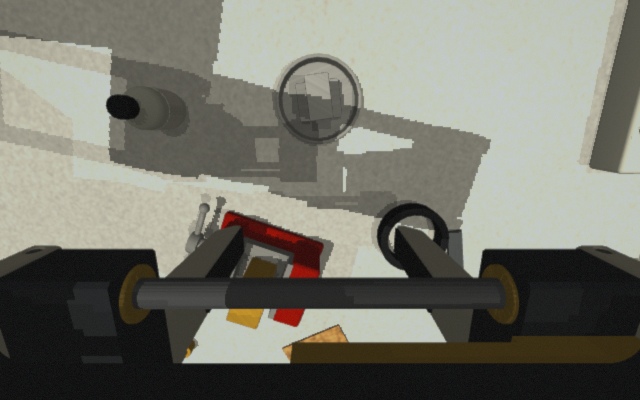

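>>> servo_tool([
  {"xyz":[0,-0.3,0],"yaw":-0.02},
  {"xyz":[0,-0.6,0],"yaw":-0.04},
  {"xyz":[0,-0.9,0],"yaw":-0.0565},
  {"xyz":[0,-1,0],"yaw":-0.0565},
])

```text
time: 25.45
tool_pos: [550.7, -155.8, 182.5]
tcp_rot: [0.0, 0.822, 0.57, -0.0]
ft_force: [0.9, 0.6, -0.4]
grip_width: 92.7
```

>>> servo_tool([
  {"xyz":[0.045,-0.3,0],"yaw":0},
  {"xyz":[0.045,-0.6,0],"yaw":0},
  {"xyz":[0.045,-0.793,0],"yaw":0},
  {"xyz":[0.045,-0.793,-0.2],"yaw":0},
  {"xyz":[0.045,-0.793,-0.5],"yaw":0},
  {"xyz":[0.045,-0.793,-0.5],"yaw":0},
  {"xyz":[0.045,-0.793,-0.5],"yaw":0},
  {"xyz":[0.045,-0.793,-0.5],"yaw":0},
])

```text
time: 26.25
tool_pos: [558.8, -272.2, 110.0]
tcp_rot: [0.001, 0.82, 0.572, 0.001]
ft_force: [0.1, -0.2, -0.2]
grip_width: 92.8
```

```bash
python3 - <<'E'
from h import *
s=snap("u",("side","scene"))
for n in s:
  im,d,o=s[n]; P=cloud(n,d).reshape(-1,3); m=(np.hypot(P[:,0]-557,P[:,1]+272)<30)&(P[:,2]>66)&(P[:,2]<78); t=P[m]; print(n,len(t),cv2.minEnclosingCircle(t[:,:2].astype(np.float32)) if len(t) else 0)
im=cv2.imread("pics/u_side.png")[190:310,320:480]; im2=cv2.imread("pics/u_scene.png")[140:260,180:340]; cv2.imwrite("pics/u_crop.png",np.hstack([cv2.resize(im,None,fx=2.5,fy=2.5),cv2.resize(im2,None,fx=2.5,fy=2.5)]))
E
```

```text
side 82 ((557.345947265625, -273.9289855957031), 12.535975456237793)
scene 63 ((557.9325561523438, -270.3373107910156), 13.192506790161133)
```

View pics/u_crop.png

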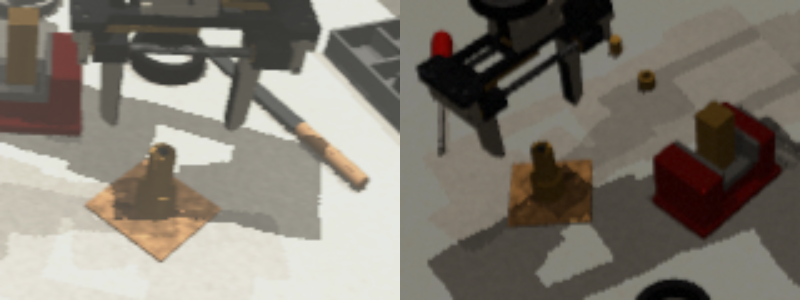

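>>> servo_tool([
  {"xyz":[0,0,-0.2],"yaw":0},
  {"xyz":[0,0,-0.35],"yaw":0},
  {"xyz":[0,0,-0.452],"yaw":0},
  {"xyz":[0,0,-0.452],"yaw":0},
  {"xyz":[0,0,-0.452],"yaw":0},
])

```text
time: 26.85
tool_pos: [558.0, -272.8, 41.4]
tcp_rot: [0.001, 0.821, 0.571, 0.0]
ft_force: [-0.3, -0.0, 0.4]
grip_width: 92.8
```

>>> servo_tool([
  {"xyz":[0,0,0],"yaw":0},
  {"xyz":[0,0,0],"yaw":0},
  {"xyz":[0,0,0],"yaw":0},
  {"xyz":[0,0,0],"yaw":0},
  {"xyz":[0,0,0],"yaw":0},
  {"xyz":[0,0,0],"yaw":0},
  {"xyz":[0,0,0],"yaw":0},
  {"xyz":[0,0,0],"yaw":0},
  {"xyz":[0,0,0],"yaw":0},
  {"xyz":[0,0,0],"yaw":0},
], jaw=1)

```text
time: 27.85
tool_pos: [557.1, -272.3, 39.9]
tcp_rot: [-0.0, 0.821, 0.571, -0.0]
ft_force: [-0.6, -0.4, -0.0]
grip_width: 22.8
```

>>> servo_tool([
  {"xyz":[0,0,0],"yaw":0},
  {"xyz":[0,0,0],"yaw":0},
  {"xyz":[0,0,0],"yaw":0},
  {"xyz":[0,0,0],"yaw":0},
])

```text
time: 28.25
tool_pos: [557.1, -272.3, 39.9]
tcp_rot: [-0.0, 0.821, 0.571, -0.0]
ft_force: [0.2, -0.3, -0.6]
grip_width: 23.0
```

>>> servo_tool([
  {"xyz":[0,0,0.1],"yaw":0},
  {"xyz":[0,0,0.2],"yaw":0},
  {"xyz":[0,0,0.5],"yaw":0},
  {"xyz":[0,0,0.8],"yaw":0},
  {"xyz":[0,0,1],"yaw":0},
  {"xyz":[0,0,1],"yaw":0},
  {"xyz":[0,0,1],"yaw":0},
])

```text
time: 28.95
tool_pos: [556.9, -272.1, 189.3]
tcp_rot: [-0.0, 0.821, 0.571, -0.0]
ft_force: [-0.8, -0.9, -4.4]
grip_width: 22.5
```

```bash
python3 - <<'E'
from h import *
s=snap("v",("side","scene"))
im=cv2.imread("pics/v_side.png")[130:290,300:500]; im2=cv2.imread("pics/v_scene.png")[100:260,180:380]; cv2.imwrite("pics/v_crop.png",np.hstack([cv2.resize(im,None,fx=2,fy=2),cv2.resize(im2,None,fx=2,fy=2)]))
E
```

```text
(no output)
```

View pics/v_crop.png

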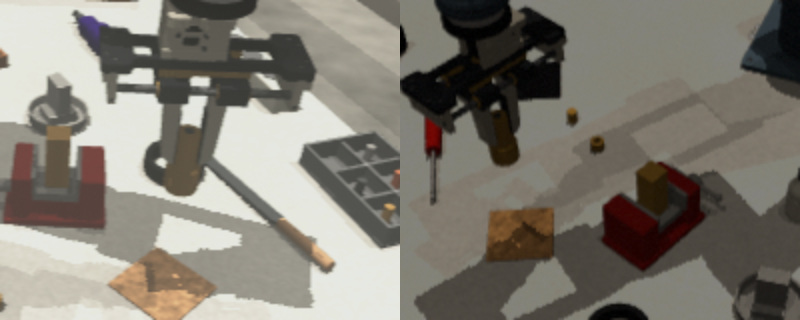

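>>> servo_tool([
  {"xyz":[-0.03,0.25,0],"yaw":0.015},
  {"xyz":[-0.06,0.5,0],"yaw":0.03},
  {"xyz":[-0.1,0.75,0],"yaw":0.045},
  {"xyz":[-0.14,1,0],"yaw":0.0565},
])

```text
time: 29.45
tool_pos: [534.5, -120.5, 187.2]
tcp_rot: [-0.002, 0.706, 0.708, -0.001]
ft_force: [1.5, 1.0, -3.2]
grip_width: 22.7
```

>>> servo_tool([
  {"xyz":[-0.03,0.25,0],"yaw":0},
  {"xyz":[-0.06,0.5,0],"yaw":0},
  {"xyz":[-0.1,0.75,0],"yaw":0},
  {"xyz":[-0.14,1,0],"yaw":0},
])

```text
time: 29.85
tool_pos: [513.4, 29.2, 187.5]
tcp_rot: [-0.002, 0.707, 0.707, -0.001]
ft_force: [1.1, 0.3, -3.4]
grip_width: 23.0
```

>>> servo_tool([
  {"xyz":[-0.03,0.25,0],"yaw":0},
  {"xyz":[-0.06,0.5,0],"yaw":0},
  {"xyz":[-0.1,0.75,0],"yaw":0},
  {"xyz":[-0.14,1,0],"yaw":0},
])

```text
time: 30.25
tool_pos: [492.4, 178.9, 187.6]
tcp_rot: [-0.001, 0.707, 0.707, -0.002]
ft_force: [0.4, -0.5, -2.8]
grip_width: 22.9
```

>>> servo_tool([
  {"xyz":[-0.06,0.25,0],"yaw":0},
  {"xyz":[-0.1,0.5,0],"yaw":0},
  {"xyz":[-0.129,0.747,0],"yaw":0},
  {"xyz":[-0.129,0.747,-0.2],"yaw":0},
  {"xyz":[-0.129,0.747,-0.5],"yaw":0},
  {"xyz":[-0.129,0.747,-0.7],"yaw":0},
  {"xyz":[-0.129,0.747,-0.7],"yaw":0},
  {"xyz":[-0.129,0.747,-0.7],"yaw":0},
])

```text
time: 31.05
tool_pos: [473.9, 289.3, 83.7]
tcp_rot: [-0.001, 0.707, 0.707, -0.002]
ft_force: [0.6, -0.0, -2.9]
grip_width: 22.9
```

```bash
python3 - <<'E'
from h import *
s=snap("w",("side","scene"))
im=cv2.imread("pics/w_side.png")[70:190,220:380]; im2=cv2.imread("pics/w_scene.png")[170:290,370:530]; cv2.imwrite("pics/w_crop.png",np.hstack([cv2.resize(im,None,fx=2.5,fy=2.5),cv2.resize(im2,None,fx=2.5,fy=2.5)]))
E
```

```text
(no output)
```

View pics/w_crop.png

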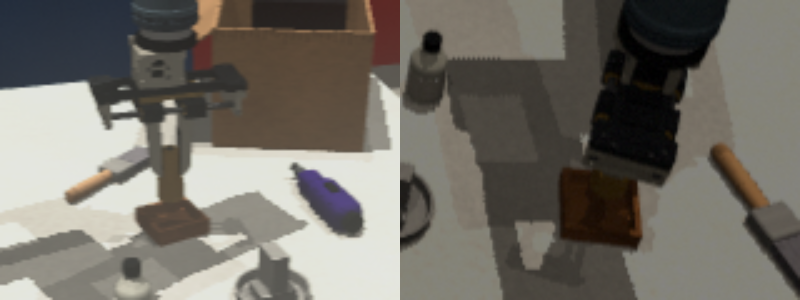

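>>> servo_tool([
  {"xyz":[0,0,-0.1],"yaw":0},
  {"xyz":[0,0,-0.2],"yaw":0},
  {"xyz":[0,0,-0.25],"yaw":0},
  {"xyz":[0,0,-0.273],"yaw":0},
  {"xyz":[0,0,-0.273],"yaw":0},
  {"xyz":[0,0,-0.28],"yaw":0},
  {"xyz":[0,0,-0.287],"yaw":0},
  {"xyz":[0,0,-0.287],"yaw":0},
  {"xyz":[0,0,-0.287],"yaw":0},
])

```text
time: 32.05
tool_pos: [475.0, 289.7, 42.2]
tcp_rot: [0.0, 0.707, 0.707, 0.0]
ft_force: [-0.7, 0.2, -3.3]
grip_width: 23.0
```

>>> servo_tool([
  {"xyz":[0,0,-0.004],"yaw":0},
  {"xyz":[0,0,-0.005],"yaw":0},
  {"xyz":[0,0,-0.005],"yaw":0},
])

```text
time: 32.35
tool_pos: [475.0, 289.8, 41.9]
tcp_rot: [0.0, 0.707, 0.707, 0.0]
ft_force: [-3.3, -1.1, 6.6]
grip_width: 22.5
```

Contact. Release and withdraw.

>>> servo_tool([
  {"xyz":[0,0,0],"yaw":0},
  {"xyz":[0,0,0],"yaw":0},
  {"xyz":[0,0,0],"yaw":0},
  {"xyz":[0,0,0],"yaw":0},
  {"xyz":[0,0,0],"yaw":0},
  {"xyz":[0,0,0],"yaw":0},
], jaw=-1)

```text
time: 32.95
tool_pos: [474.9, 289.7, 41.1]
tcp_rot: [-0.0, 0.707, 0.707, -0.0]
ft_force: [0.1, -0.3, -0.5]
grip_width: 66.8
```

>>> servo_tool([
  {"xyz":[0,0,0.2],"yaw":0},
  {"xyz":[0,0,0.5],"yaw":0},
  {"xyz":[0,0,0.8],"yaw":0},
  {"xyz":[0,-0.1,1],"yaw":0},
  {"xyz":[0,-0.4,1],"yaw":0},
  {"xyz":[0,-0.5,1],"yaw":0},
  {"xyz":[0,-0.5,1],"yaw":0},
  {"xyz":[0,-0.5,1],"yaw":0},
])

```text
time: 33.75
tool_pos: [474.6, 214.9, 190.7]
tcp_rot: [-0.001, 0.708, 0.707, -0.0]
ft_force: [-0.5, -0.4, 0.4]
grip_width: 92.9
```

```bash
python3 - <<'E'
from h import *
s=snap("x"); im,d,o=s["wrist"]; print(o["tool_pos"],o["time"],abs(o["joint_vel"]).max())
P=cloud("wrist",d,o).reshape(-1,3)
m=np.hypot(P[:,0]-475,P[:,1]-289)<60
t=P[m&(P[:,2]>70)&(P[:,2]<80)]; print("sp",cv2.minEnclosingCircle(t[:,:2].astype(np.float32)),t.mean(0))
t=P[m&(P[:,2]>18.3)&(P[:,2]<25)]; print("rim",cv2.minAreaRect(t[:,:2].astype(np.float32)))
E
```

```text
[474.60685595 215.51767734 190.60627307] 33.85 0.008314608633845174
sp ((475.341796875, 289.35809326171875), 11.808504104614258) [475.34772559 289.27299543  75.89218083]
rim ((474.80328369140625, 289.63433837890625), (76.11257934570312, 76.04299926757812), 12.618228912353516)
```

View pics/x_wrist.png

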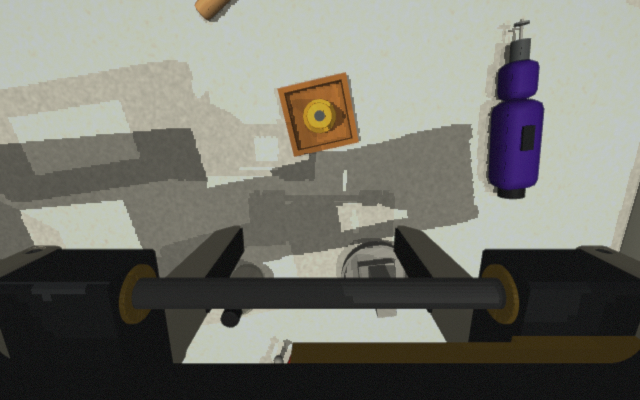

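View pics/x_side.png

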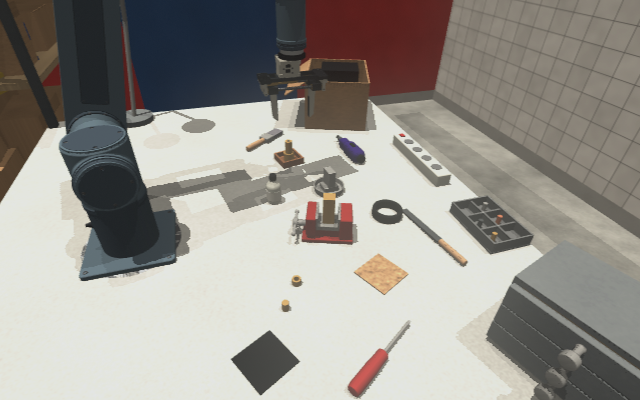

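View pics/x_scene.png

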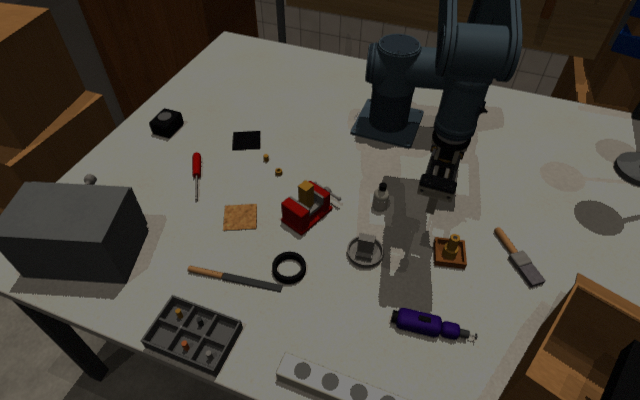

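All three pieces are upright in their places: spindle in the tray (wrist view, 319,116), setting block in the dish and blank in the vise. The bystanders sit at their starting pixels and the gripper is clear.

```bash
python3 -c "
from workcell import workorder
print(workorder.hand_in())"
```

```text
the job is handed in; nothing more can be done
None
```

The job is done in the order you asked and handed in at about 34 s of robot time. The spindle went to the cork pad, the blank into the vise, the setting block into the dish, and last the spindle into the wooden tray.

These are the last camera checks on each piece:
- **Blank:** it stands on the vise slide, square to the jaws to within about 0.1°. It is about 0.7 mm off the middle of the gap and about 0.4 mm off midway along the jaws.
- **Setting block:** it stands upright, about 0.3 mm from the dish centre.
- **Spindle:** it stands upright, about 0.6 mm from the tray centre.
- **Rotary tool, oil bottle and tape:** they look to be where they started in the before and after pictures; I did not measure their positions.

The wrist force readings I saw stayed below 8 N. Two things did not agree exactly. The jaws measured about 75 mm long against the stated 70 mm, so I used their midpoint. Measured tool positions also differed from the commanded ones by up to about 2 mm where I read them at rest, which is about the calibration tolerance. One gripper command was refused because it had no yaw value, and I sent it again correctly without anything having moved.

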